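# Load and lock the cuvette block

## Robot

A 6-joint arm with a two-finger parallel gripper is mounted at the origin on the work surface. World frame = base frame: x ahead of the robot, y to its left, z up, the work surface at z = 0. Lengths are in m, angles in rad, forces in N, time in s.
With the tool pointing down it reaches from about 0.375 to 0.975 m from the base axis. Payload 3.8 kg.
Tool frame: the origin (TCP) lies midway between the tips of the shut fingers; the grasp point (between the pads) lies 19 mm behind it; z points along the fingers, y is the line along which they close (so a half turn about z gives the same grasp; the last joint's range is limited). The gripper opens to 85 mm and grips with 20 to 120 N. Pads are 22 mm wide; open, the fingers measure 114 mm over their backs; the gripper's body (76 mm by 85 mm) begins 54 mm behind the grasp point. The pads swing forward as they close: fully open they stand 13 mm farther back than shut.
Start: joints at [-1.181, 0.264, 1.604, -0, 1.274, -0.037], TCP at [0.279, -0.614, 0.231] pointing down, gripper open.
Joint ranges: [-2.63, 2.63], [-0.94, 2.18], [0.31, 2.57], [-1.31, 4.45], [0, 2.66], [-2.55, 2.55]. Speed limits (rad/s): [2.57, 2.57, 3.14, 3.14, 3.14, 3.14].

## Interface

Orientations are given as a rotation vector (axis times angle).
In Python, from bench import status, viewer, arm gives the robot as it stands. The module is installed in compiled form; this text tells all that it offers.
- The arm moves only by the tool step_arm, never from a script. Its argument "moves" is one flat list of numbers, 5 for each row, row after row: the shift along the tool's x, y, z in m, then the turn about the tool's z in degrees, then the opening, from -1 (shut) to 1 (fully open). A call has exactly 8 rows; each row shifts and turns the commanded pose from where the row before left it, along the tool's axes as they then stand; what a row does not reach is not made up. A row lasts 1/12 s, in which the tool goes at most 41.7 mm and 7.16 degrees, less where a joint would pass 70% of its speed; a pose out of reach is approached as far as the arm can. A call with a gripper value outside its range is refused whole. The fingers move at their own pace and stop on an object; "grip_force" is the grip in N (left out, the last holds). Time passes only in rows, so rows that do not move let the fingers close, or fill a call up. It gives the time, the measured TCP pose, the force, the opening and the grip force at its end, in the units of the state.
- status.sense(): the state, without advancing time (a new reading comes with each control period).
- viewer.snapshot(name): name is "scene" or "top"; returns a dict with "pixels" (384x512x3 uint8, red, green, blue), "range_z" (384x512 float32, m along the optical axis (not along the pixel's ray), 0 where there is no reading), "camera_matrix" (3x3 intrinsics, pixels), "R" (3x3) and "t" (3): a world point X has camera coordinates R X + t. Camera axes: x right, y down, z forward; pixel columns grow to the right and rows downward; lengths in m; the calibration is good to about 2 mm. A picture is of the moment at which its call begins.
- arm.job_done(): hands the job in; it is judged then, once.
The state is a dict: "time_s": time; "joint_positions": joint angles; "dq": joint speeds; "joint_torque": joint torques, N m; "tool_pos": TCP position; "tool_rot": TCP orientation; "ft_force": force on the tool from outside, world axes, zero at the start; "ft_torque": the same for the moment, N m; "opening": opening from 0.0 (shut) to 1.0 (fully open); "gripper_force": force on a finger pad.
Only numpy, scipy, OpenCV 4.12 (cv2) and the standard library are available. Lean on these libraries where they do the work, as an engineer would, in place of code of your own. Each camera call takes 0.05 s, during which the arm holds its last target. There are 200 camera calls.

## Task

Move the aluminium cuvette block from its dock into the nest on the analyser, always upright, so that it sits flat on the deck with its low step towards the clamp; it can only be held over its ends in the dock and over its long sides in the nest, so stand it on the bench on the way and take it again. Once it is in and let go, turn the black clamp knob clockwise through both clicks until it has snapped home past the second one, clamp finger over the step. Leave the bottle, the jar and the pipette where they are.

Things in the scene. Friction and masses are not known exactly. Their poses are not given: they have to be found in the camera images.
- block: Bare aluminium cuvette block, loose, 0.2 kg. Tall part 36 (x) x 42 (y) x 50 mm high, three dark wells in its top; at its -y end a low step 36 (x) x 18 (y) x 20 mm high (whole length y = -39 to +21 mm). Origin: centre of the tall part's underside. The tall part can be gripped over its ends (42 mm along y; keep the fingertips above the step) or over its long sides (36 mm along x).
- block_step (a point): Centre of the top of the block's step: 30 mm from the block's origin along its -y, 20 mm above its underside; moves with the block.
- dock_floor (a point): Floor of the fixed storage dock, 6 mm above the bench, where the block's origin stands at first, axes alike. Grey plastic channel on a 70 x 112 mm plate: walls 6 mm thick, inner faces at x = +-20 mm, 56 mm high beside the tall part (flush with its top), 20 mm above the floor beside the step; end stops 10 mm high at y = +23 and -41 mm. Lift the block straight out by its ends.
- analyser: Cream bench analyser, fixed: low housing x = -75 to +165 mm, y = -105 to +95 mm; deck 50 mm above the bench; keypad and display panel, up to 75 mm high, on its part beyond x = +75 mm. Origin on the bench, straight below the nest centre.
- nest (a point): Nest centre on the deck, 50 mm above the bench; the block's origin belongs here, block and analyser axes parallel (step to -y, the clamp). Side lips 8 mm high, inner faces at x = +-20 mm; end stop 8 mm high, face at y = -41 mm. Cream lamp housing 90 mm wide, 60 mm above the deck, face at y = +23 mm: no finger fits at that end. Long sides are open above the lips.
- nest_step (a point): Where the centre of the top of the block's step belongs: 30 mm from the nest centre along -y, 20 mm above the deck.
- clamp_grip (a point): On the clamp knob's vertical axis, 122 mm above the bench, 75 mm from the nest centre along the analyser's -y; turns with the knob. Black bar grip 46 mm long (this point's y), 14 mm thick (x), 102 to 132 mm above the bench, on a disc 42 mm across. Steel clamp finger along this point's +y, 48 mm long from the axis, 72 to 78 mm above the bench: 2 mm above the step when locked.
- clamp (a joint): Angle of the clamp knob, rad, growing clockwise seen from above: 0 open (clamp finger about along the analyser's -x), 1.8 locked (finger along its +y, over the step); end stops at both. It turns easily but for two sprung clicks, at 0.35 to 0.85 and at 1.23 to 1.73 rad: each pushes back with up to 0.25 N m as far as its middle, then snaps forward.
- reagent: Brown reagent bottle with white cap, 58 mm diameter, 120 mm high, loose: not to be disturbed. Origin: centre of its underside.
- vial: Small white jar, 36 mm diameter, 55 mm high, loose: not to be disturbed. Origin: centre of its underside.
- pipette: Grey hand pipette lying on the bench, about 220 mm long (x from -140 to +78 mm), 30 mm wide, 22 mm high, loose: not to be disturbed. Origin: below the middle of its thick body.
Things that resemble listed ones, but are neither listed nor needed, are in the scene too. What is shaped like the block but green is not meant.

How it is judged:
By the outcome, as a careful person would: the job done as asked, in the order asked, and still so for the second after the job is handed in, with the robot touching nothing.
It also fails if it takes over 64 s, if anything falls off the work surface, if the arm or the gripper's body presses on something with over 40 N, if the wrist force passes 120 N, or if a joint passes its speed limit or range.

## Working session

There is one attempt and no reset: what is moved stays moved. The work goes in short steps, Python scripts to look and compute and a tool call to move; the robot and the scene stay as the last step left them, time stands still between calls to the robot, and variables do not carry over. Pictures are saved under pics/ and viewed, at most 10 in all, crops included, and the job is handed in when it is done.

Besides the shell and the picture viewer there is one more tool, called after "Emit:" in YAML: its name, and indented under it one key for each argument. step_arm: Moves the arm, as the interface text tells. Its arguments: {"type":"object","properties":{"moves":{"type":"array","items":{"type":"number"}},"grip_force":{"type":"number"}},"required":["moves"]}

```bash
mkdir -p pics; python3 - <<'E'
from bench import status, viewer
import cv2,numpy as np
for n in("scene","top"):
    s=viewer.snapshot(n); cv2.imwrite(f"pics/{n}0.png",cv2.resize(s["pixels"][:,:,::-1],(800,600))); np.savez(f"{n}0.npz",**s)
    print(n,s["camera_matrix"].tolist(),(-s["R"].T@s["t"]).round(3),s["R"].round(3).tolist())
print(status.sense())
E
```

```text
scene [[379.2931926189977, 0.0, 255.41091230252434], [0.0, 379.2931926189977, 186.35664241815456], [0.0, 0.0, 1.0]] [ 1.1   -0.042  0.771] [[-0.127, 0.992, -0.01], [0.804, 0.097, -0.587], [-0.581, -0.083, -0.809]]
top [[411.45256633985116, 0.0, 255.85037581248997], [0.0, 411.45256633985116, 185.91273147209577], [0.0, 0.0, 1.0]] [ 0.431 -0.099  1.132] [[-0.008, -1.0, 0.011], [-0.987, 0.006, -0.159], [0.159, -0.012, -0.987]]
{'time_s': 0.1, 'joint_positions': array([-1.18089127e+00,  2.64691614e-01,  1.60523268e+00,  2.73727355e-05,
        1.27368148e+00, -3.69032715e-02]), 'dq': array([-0.00038999, -0.00241037, -0.0042902 , -0.0005199 , -0.00090868,
        0.0005851 ]), 'joint_torque': array([ 4.42893297e-04, -5.16708255e+01, -3.68589413e+01, -1.14485747e-04,
        6.25662928e-03, -1.76619312e-05]), 'tool_pos': array([ 0.27918549, -0.6138432 ,  0.23007978]), 'tool_rot': array([-3.06838882e+00, -6.64918774e-01,  5.14449365e-04]), 'ft_force': array([0.2623426 , 0.52596256, 1.26583076]), 'ft_torque': array([0.03112972, 0.00179204, 0.00695983]), 'gripper_force': 0.0, 'opening': 1.0022253184256666}
```

View pics/scene0.png

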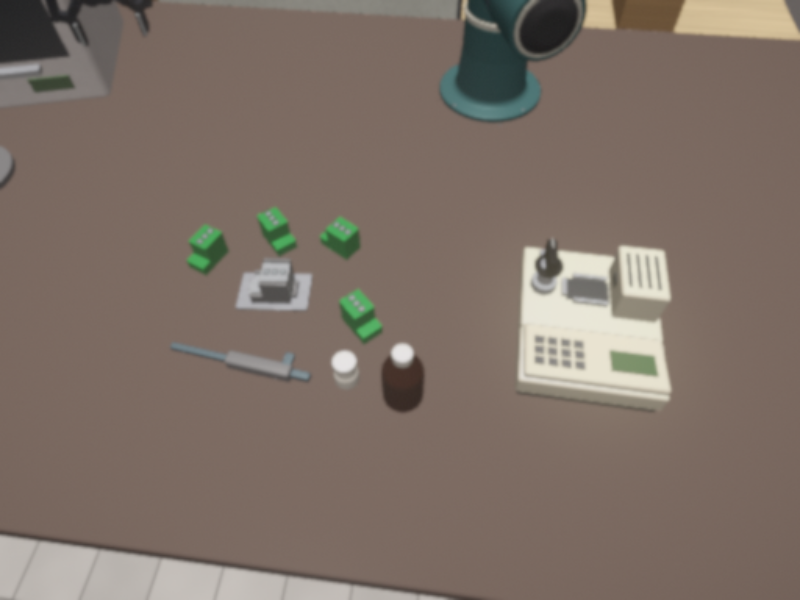

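View pics/top0.png

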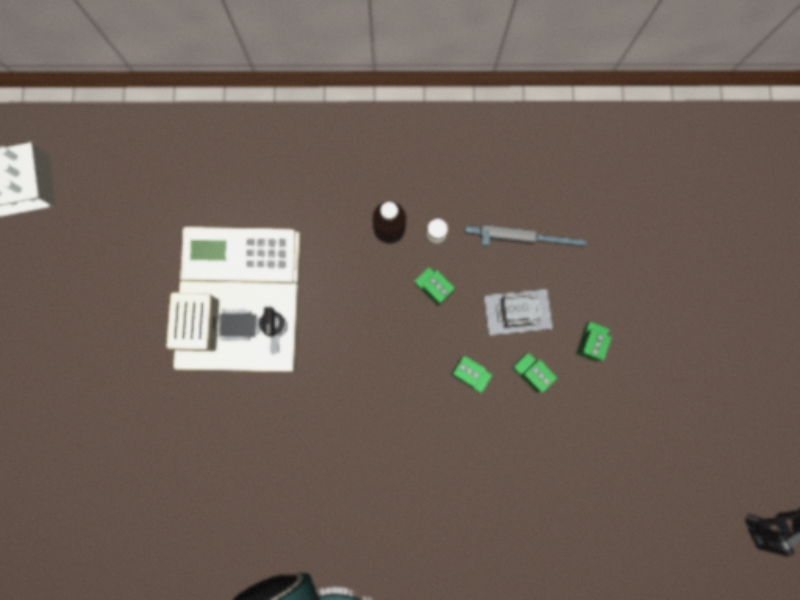

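The overview shows the dock at about (275,285) in scene and (518,312) in top, with the nest at (238,324) and the knob at (271,321) in top. I'll zoom in and back-project the depth to get positions.

```bash
cat > h.py <<'E'
import cv2,numpy as np
def cloud(s):
    v,u=np.indices(s["range_z"].shape); K=s["camera_matrix"]; z=s["range_z"]
    c=np.stack([(u-K[0,2])/K[0,0]*z,(v-K[1,2])/K[1,1]*z,z],-1)
    return (c-s["t"])@s["R"]
def proj(s,X):
    c=np.atleast_2d(X)@s["R"].T+s["t"]; p=c@s["camera_matrix"].T; return p[:,:2]/p[:,2:]
def ray(s,uv,h):
    d=np.c_[np.atleast_2d(uv),np.ones(len(np.atleast_2d(uv)))]@np.linalg.inv(s["camera_matrix"]).T@s["R"]
    o=-s["R"].T@s["t"]; return o+d*((h-o[2])/d[:,2:])
E
python3 - <<'E'
from h import *
S={n:dict(np.load(n+"0.npz")) for n in("scene","top")}
def crop(n,c,w=56,h=42):
    x,y=int(c[0]*.64),int(c[1]*.64); return cv2.resize(S[n]["pixels"][y-h//2:y+h//2,x-w//2:x+w//2,::-1],(400,300),interpolation=cv2.INTER_CUBIC)
a=np.hstack([crop("scene",(275,285)),crop("top",(518,312))])
b=np.hstack([crop("scene",(585,290),112,84),crop("top",(235,310),112,84)])
cv2.imwrite("pics/crop.png",np.vstack([a,b]))
P=cloud(S["top"])
def rect(name,box,lo,hi):
    x,y,w,h=[int(k*.64) for k in box]; q=P[y:y+h,x:x+w].reshape(-1,3); q=q[(q[:,2]>lo)&(q[:,2]<hi)]
    r=cv2.minAreaRect(q[:,:2].astype(np.float32)*1000); print(name,len(q),np.round(r[0],1),np.round(r[1],1),round(r[2],1),np.median(q[:,2]).round(4))
rect("plate",(475,280,90,65),.003,.2); rect("docktop",(475,280,90,65),.045,.08); rect("dock low",(475,280,90,65),.018,.04)
rect("lamp",(155,275,75,90),.095,.13);rect("hous",(150,210,160,180),.03,.2);rect("deck",(150,270,160,110),.045,.06);rect("panel",(160,210,160,75),.065,.09)
rect("knob",(250,295,50,60),.115,.145);rect("finger",(250,295,50,70),.065,.085)
rect("bottle",(365,195,50,60),.11,.13);rect("jar",(420,210,40,40),.05,.06)
rect("jar",(420,210,40,40),.045,.06)
rect("bench",(300,400,100,100),-.03,.03)
E
```

```text
plate 1308 [ 575.  -324.4] [159.6 112. ] 89.6 0.0088
docktop 324 [ 573.6 -310.9] [52.  43.3] 5.8 0.0571
dock low 144 [ 574.2 -320.3] [51.7 75. ] 5.9 0.0275
lamp 989 [551.4 225.9] [66.5 90.6] 87.4 0.111
hous 7125 [594.2 164.7] [200.8 239.8] 88.4 0.06
deck 3353 [559.8 165.3] [202.3 170.1] 89.2 0.0514
panel 1312 [675.4 161.7] [189.9  78.3] 89.8 0.0686
knob 128 [546.4  96.1] [44.2 14.8] 1.8 0.1322
finger 69 [528.8  90.4] [15.9 58.4] 75.5 0.0788
bottle 94 [727.9 -93.6] [24.9 25.1] 29.1 0.1215
jar 114 [ 713.9 -177.4] [29.8 33.2] 89.0 0.056
jar 118 [ 713.9 -177.4] [29.8 33.2] 89.0 0.0559
bench 4080 [339.1 -23.7] [170.5 164.9] 89.5 0.0013
```

View pics/crop.png

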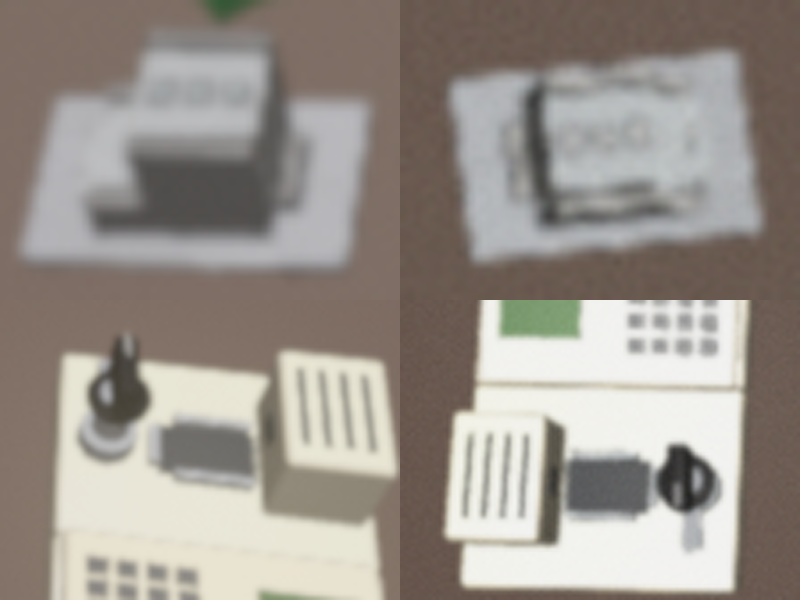

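The crops show that the block's low step points to world -y: it is on the left in scene and on the right in top. The nest opens the same way, with the knob at its -y end. Next I'll cross-check with the scene camera and refine the yaws.

```bash
python3 - <<'E'
from h import *
for n in("scene","top"):
    s=dict(np.load(n+"0.npz")); P=cloud(s); q=P.reshape(-1,3); col=s["pixels"].reshape(-1,3).astype(int)
    def rect(name,c,r,lo,hi,m=None):
        k=(abs(q[:,0]-c[0])<r[0])&(abs(q[:,1]-c[1])<r[1])&(q[:,2]>lo)&(q[:,2]<hi)
        if m is not None:k&=m
        R=cv2.minAreaRect(q[k][:,:2].astype(np.float32)*1000); print(n,name,k.sum(),np.round(R[0],1),np.round(R[1],1),round(R[2],1),np.median(q[k][:,2]).round(4))
    ng=~(col[:,1]-col[:,0]>25)
    rect("docktop",(.574,-.311),(.045,.045),.051,.08,ng); rect("plate",(.574,-.32),(.08,.08),.003,.08,ng&(col.sum(1)>330))
    rect("lamp",(.55,.226),(.08,.06),.103,.13); rect("knob",(.547,.096),(.04,.04),.122,.145)
    rect("finger",(.52,.096),(.05,.04),.066,.09,); rect("fingtip",(.508,.096),(.016,.04),.066,.09)
    g=(cv2.inRange((s["pixels"]),(0,90,0),(90,255,110))).reshape(-1)>0
    m=(s["pixels"][...,1].astype(int)-s["pixels"][...,0]>50).astype(np.uint8)
    c,_=cv2.findContours(m,0,2)
    for k in c:
        if cv2.contourArea(k)>60:
            x,y,w,h=cv2.boundingRect(k); w=P[y:y+h,x:x+w].reshape(-1,3); w=w[w[:,2]>.01]; print(" green",w.min(0).round(3),w.max(0).round(3))
    # housing outline lines: deck/panel light pixels, robust edge fit of -y and -x sides
    k=(q[:,2]>.03)&(q[:,2]<.2)&(abs(q[:,0]-.594)<.2)&(abs(q[:,1]-.165)<.15); a=q[k]*1000
    b=np.arange(500,690,8); e=np.array([[x+4,a[(a[:,0]>x)&(a[:,0]<x+8),1].min()] for x in b]); l=cv2.fitLine(e.astype(np.float32),cv2.DIST_HUBER,0,.01,.01).ravel(); print(" -y side yaw",np.degrees(np.arctan(l[1]/l[0])).round(2),l[2:])
    b=np.arange(80,250,8)
    for f,nm in((np.min,"-x"),(np.max,"+x")):
        e=np.array([[y+4,f(a[(a[:,1]>y)&(a[:,1]<y+8),0])] for y in b]); l=cv2.fitLine(e.astype(np.float32),cv2.DIST_HUBER,0,.01,.01).ravel(); print(nm,"yaw",-np.degrees(np.arctan(l[1]/l[0])).round(2),l[2:])
    # dark nest pad
    k=(q[:,2]>.045)&(q[:,2]<.06)&(abs(q[:,0]-.549)<.035)&(abs(q[:,1]-.171)<.05)&(col.sum(1)<330)
    R=cv2.minAreaRect(q[k][:,:2].astype(np.float32)*1000);print("pad",k.sum(),R)
E
```

```text
scene docktop 317 [ 573.  -309.9] [53.2 42.3] 4.8 0.0562
scene plate 1016 [ 576.8 -320.1] [153.6 157.8] 1.6 0.0083
scene lamp 1013 [550.7 227. ] [65.5 91.2] 88.4 0.1103
scene knob 131 [546.3  96.7] [46.8 14.5] 3.6 0.1317
scene finger 101 [532.7  99.8] [34.2 61.3] 79.2 0.0698
scene fingtip 10 [503.9  91.6] [5.9 7.2] 7.6 0.0782
 green [ 0.615 -0.174  0.01 ] [ 1.1   -0.042  0.771]
 green [ 0.588 -0.203  0.015] [ 1.1   -0.042  0.771]
 green [ 0.523 -0.473  0.01 ] [ 1.1   -0.042  0.771]
 green [ 0.466 -0.344  0.01 ] [ 1.1   -0.042  0.771]
 green [ 0.485 -0.468  0.023] [ 1.1   -0.042  0.771]
 green [ 0.444 -0.267  0.011] [ 1.1   -0.042  0.771]
 green [ 0.435 -0.371  0.016] [ 0.487 -0.321  0.057]
 -y side yaw -1.7 [570.4       66.067406]
-x yaw -13.92 [182.14017 489.80597]
+x yaw -1.71 [168.      713.81146]
pad 141 ((540.092529296875, 163.09085083007812), (48.86567306518555, 25.98948860168457), 87.71492004394531)
top docktop 307 [ 573.5 -310.8] [52.1 43.1] 6.3 0.0573
top plate 971 [ 574.3 -321.5] [ 74.5 115.3] 4.8 0.0113
top lamp 950 [551.6 226.6] [66.3 89.6] 88.3 0.1111
top knob 124 [546.4  96.2] [44.1 14.8] 2.3 0.1322
top finger 65 [527.6  90.8] [15.8 55.7] 75.7 0.0789
top fingtip 49 [512.4  94.4] [23.  11.1] 1.2 0.0791
 green [ 0.431 -0.266  0.011] [ 0.494 -0.099  1.132]
 green [ 0.431 -0.371  0.013] [ 0.499 -0.099  1.132]
 green [ 0.488 -0.472  0.01 ] [ 0.553 -0.42   0.057]
 green [ 0.431 -0.203  0.01 ] [ 0.651 -0.099  1.132]
 -y side yaw -1.64 [570.4       65.329315]
-x yaw -1.2 [182.4     475.36044]
+x yaw -1.6 [167.07993 712.2005 ]
pad 289 ((549.1571655273438, 164.6570281982422), (61.65731430053711, 35.10076141357422), 89.3656005859375)
```

```bash
cat > go.py <<'E'
import sys,numpy as np
from bench import status
from scipy.spatial.transform import Rotation as Ro
x,y,z,yaw=map(float,sys.argv[1:5]); s=status.sense(); M=Ro.from_rotvec(s["tool_rot"]).as_matrix()
c=np.degrees(np.arctan2(M[1,0],M[0,0])); turn=(c-yaw+180)%360-180; a=np.radians(yaw)
d=np.array([x,y,z])-s["tool_pos"]
print("t",round(s["time_s"],2),"pos",s["tool_pos"].round(4),"yaw_x",c.round(2),"down",M[:,2].round(3),"F",s["ft_force"].round(1),"open",round(s["opening"],3),"gf",round(s["gripper_force"],1),"q6",s["joint_positions"][5].round(2))
print("turn",turn.round(2)," then dx dy dz mm",(1000*np.array([d[0]*np.cos(a)+d[1]*np.sin(a),d[0]*np.sin(a)-d[1]*np.cos(a),-d[2]])).round(1))
E
python3 go.py .5733 -.3105 .15 5.4
```

```text
t 0.1 pos [ 0.2792 -0.6138  0.2301] yaw_x 24.45 down [-0.001  0.002 -1.   ] F [0.3 0.5 1.3] open 1.002 gf 0.0 q6 -0.04
turn 19.05  then dx dy dz mm [ 321.4 -274.3   80.1]
```

Emit:
step_arm:
  moves: [0,0,0,6.35,1,0,0,0,6.35,1,0,0,0,6.35,1,0.0292,-0.0249,0.0073,0,1,0.0292,-0.0249,0.0073,0,1,0.0292,-0.0249,0.0073,0,1,0.0292,-0.0249,0.0073,0,1,0.0292,-0.0249,0.0073,0,1]
  grip_force: 40

```text
time_s: 0.77
tool_pos: [0.4136, -0.4752, 0.1939]
tool_rot: [-3.137, -0.147, 0.001]
ft_force: [0.6, 0.2, 0.3]
opening: 0.998
gripper_force: 0.0
```

Emit:
step_arm:
  moves: [0.0292,-0.0249,0.0073,0,1,0.0292,-0.0249,0.0073,0,1,0.0292,-0.0249,0.0073,0,1,0.0292,-0.0249,0.0073,0,1,0.0292,-0.0249,0.0073,0,1,0.0292,-0.0249,0.0073,0,1,0,0,0,0,1,0,0,0,0,1]

```text
time_s: 1.43
tool_pos: [0.5739, -0.3092, 0.1495]
tool_rot: [-3.136, -0.154, 0.003]
ft_force: [-0.5, -1.3, -0.1]
opening: 0.998
gripper_force: 0.0
```

```bash
python3 go.py .5733 -.3105 .029 5.4
```

```text
t 1.43 pos [ 0.5739 -0.3092  0.1495] yaw_x 5.63 down [-0.002  0.001 -1.   ] F [-0.5 -1.3 -0.1] open 0.998 gf 0.0 q6 0.94
turn 0.23  then dx dy dz mm [ -0.7   1.2 120.5]
```

Emit:
step_arm:
  moves: [-0.0007,0.0012,0.02,0,1,0,0,0.025,0,1,0,0,0.025,0,1,0,0,0.02,0,1,0,0,0.015,0,1,0,0,0.01,0,1,0,0,0.0055,0,1,0,0,0,0,1]

```text
time_s: 2.1
tool_pos: [0.5715, -0.3132, 0.0293]
tool_rot: [-3.137, -0.146, 0.003]
ft_force: [-0.4, -0.5, 0.8]
opening: 1.003
gripper_force: 0.0
```

Emit:
step_arm:
  moves: [0,0,0,0,0,0,0,0,0,0,0,0,0,0,-1,0,0,0,0,-1,0,0,0,0,-1,0,0,0,0,-1,0,0,0,0,-1,0,0,0,0,-1]

```text
time_s: 2.77
tool_pos: [0.5739, -0.3133, 0.0321]
tool_rot: [3.137, 0.148, 0.003]
ft_force: [-0.3, 0.1, 4.8]
opening: 0.478
gripper_force: 42.7
```

```bash
python3 go.py .5733 -.3105 .13 5.4
```

```text
t 2.77 pos [ 0.5739 -0.3133  0.0321] yaw_x 5.41 down [ 0.002 -0.001 -1.   ] F [-0.3  0.1  4.8] open 0.478 gf 42.7 q6 0.94
turn 0.01  then dx dy dz mm [ -0.4  -2.8 -97.9]
```

Emit:
step_arm:
  moves: [0,0,-0.008,0,-1,0,0,-0.015,0,-1,0,0,-0.02,0,-1,0,0,-0.02,0,-1,0,0,-0.02,0,-1,0,0,-0.02,0,-1,0,0,0,0,-1,0,0,0,0,-1]

```text
time_s: 3.43
tool_pos: [0.5735, -0.3131, 0.1346]
tool_rot: [3.137, 0.148, 0.003]
ft_force: [0.3, 0.3, -2.0]
opening: 0.483
gripper_force: 41.9
```

```bash
python3 - <<'E'
from bench import viewer
from h import *
o=[]
for n in("scene","top"):
    s=viewer.snapshot(n); u,v=proj(s,[.573,-.311,.11])[0].astype(int); o.append(cv2.resize(s["pixels"][v-37:v+38,u-50:u+50,::-1],(400,300),interpolation=cv2.INTER_CUBIC))
cv2.imwrite("pics/lift.png",np.hstack(o))
E
python3 go.py .50 -.06 .13 -1.65
```

```text
t 3.53 pos [ 0.5717 -0.3121  0.1318] yaw_x 5.41 down [-0.002  0.001 -1.   ] F [ 0.4  1.1 -2.3] open 0.484 gf 41.9 q6 0.94
turn 7.06  then dx dy dz mm [ -79.  -249.9    1.8]
```

View pics/lift.png

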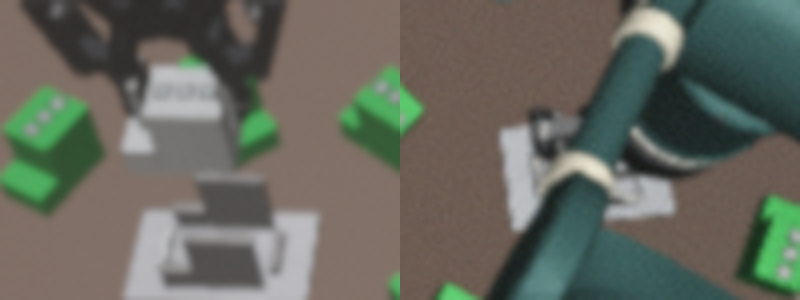

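The scene crop shows the block held upright and clear of the dock (about (185,115) in the crop). Next I'll set it down on free bench.

Emit:
step_arm:
  moves: [0,0,0,7.06,-1,-0.0113,-0.0357,0,0,-1,-0.0113,-0.0357,0,0,-1,-0.0113,-0.0357,0,0,-1,-0.0113,-0.0357,0,0,-1,-0.0113,-0.0357,0,0,-1,-0.0113,-0.0357,0,0,-1,-0.0113,-0.0357,0,0,-1]

```text
time_s: 4.2
tool_pos: [0.4984, -0.0589, 0.1312]
tool_rot: [-3.141, 0.046, 0.006]
ft_force: [0.7, -0.0, -1.3]
opening: 0.483
gripper_force: 41.9
```

Emit:
step_arm:
  moves: [0,0,0.01,0,-1,0,0,0.02,0,-1,0,0,0.02,0,-1,0,0,0.02,0,-1,0,0,0.015,0,-1,0,0,0.01,0,-1,0,0,0.004,0,-1,0,0,0,0,-1]

```text
time_s: 4.87
tool_pos: [0.4993, -0.0607, 0.0325]
tool_rot: [-3.141, 0.046, 0.006]
ft_force: [-0.3, -0.2, -1.6]
opening: 0.483
gripper_force: 42.0
```

```bash
for i in 1; do python3 go.py .50 -.06 .026 -1.65; done; python3 - <<'E'
from bench import viewer,status
from h import *
s=viewer.snapshot("scene"); p=status.sense()["tool_pos"]; P=cloud(s)
u,v=proj(s,p)[0].astype(int); cv2.imwrite("pics/place.png",cv2.resize(s["pixels"][v-37:v+38,u-50:u+50,::-1],(800,600),interpolation=cv2.INTER_CUBIC))
E
```

```text
t 4.87 pos [ 0.4993 -0.0607  0.0325] yaw_x -1.67 down [-0.004  0.001 -1.   ] F [-0.3 -0.2 -1.6] open 0.483 gf 42.0 q6 1.43
turn -0.02  then dx dy dz mm [ 0.7 -0.7  6.5]
```

Still unloaded (Fz -1.6 N), so I'll ease down until contact.

Emit:
step_arm:
  moves: [0,0,0.001,0,-1,0,0,0.001,0,-1,0,0,0.001,0,-1,0,0,0.001,0,-1,0,0,0.001,0,-1,0,0,0,0,-1,0,0,0,0,-1,0,0,0,0,-1]

```text
time_s: 5.58
tool_pos: [0.501, -0.0607, 0.0296]
tool_rot: [3.141, -0.045, 0.0]
ft_force: [-0.3, 1.2, -1.6]
opening: 0.484
gripper_force: 42.0
```

Emit:
step_arm:
  moves: [0,0,0.001,0,-1,0,0,0.001,0,-1,0,0,0,0,-1,0,0,0,0,-1,0,0,0,0,-1,0,0,0,0,-1,0,0,0,0,-1,0,0,0,0,-1]

```text
time_s: 6.25
tool_pos: [0.501, -0.0607, 0.0275]
tool_rot: [-3.141, 0.045, -0.0]
ft_force: [0.3, -0.5, -1.5]
opening: 0.484
gripper_force: 42.0
```

Emit:
step_arm:
  moves: [0,0,0.001,0,-1,0,0,0,0,-1,0,0,0.001,0,-1,0,0,0,0,-1,0,0,0,0,-1,0,0,0,0,-1,0,0,0,0,-1,0,0,0,0,-1]

```text
time_s: 6.92
tool_pos: [0.501, -0.0607, 0.026]
tool_rot: [-3.141, 0.045, 0.0]
ft_force: [-3.1, 0.2, 5.6]
opening: 0.483
gripper_force: 42.8
```

Emit:
step_arm:
  moves: [0,0,0,0,1,0,0,0,0,1,0,0,0,0,1,0,0,0,0,1,0,0,-0.02,0,1,0,0,-0.03,0,1,0,0,-0.03,0,1,0,0,-0.03,0,1]

```text
time_s: 7.58
tool_pos: [0.5004, -0.0606, 0.1361]
tool_rot: [-3.141, 0.045, 0.002]
ft_force: [0.2, -0.5, 0.0]
opening: 1.001
gripper_force: 0.0
```

Emit:
step_arm:
  moves: [0,0,0,-7,1,0,0,0,-7,1,0,0,0,-7,1,0,0,0,-7,1,0,0,0,-7,1,0,0,0,-7,1,0,0,0,-7,1,0,0,0,-7,1]

```text
time_s: 8.25
tool_pos: [0.5009, -0.0607, 0.1353]
tool_rot: [-2.79, -1.443, 0.0]
ft_force: [0.1, 0.6, -0.4]
opening: 1.002
gripper_force: 0.0
```

Emit:
step_arm:
  moves: [0,0,0,-7,1,0,0,0,-7,1,0,0,0,-7,1,0,0,0,-7,1,0,0,0,-6,1,0,0,0,0,1,0,0,0,0,1,0,0,0,0,1]

```text
time_s: 8.92
tool_pos: [0.5009, -0.0607, 0.1354]
tool_rot: [-2.256, -2.186, 0.0]
ft_force: [-0.1, -0.3, -0.6]
opening: 1.004
gripper_force: 0.0
```

```bash
python3 - <<'E'
from bench import viewer,status
from h import *
ims=[]
for n in("scene","top"):
    s=viewer.snapshot(n); P=cloud(s); q=P.reshape(-1,3)
    u,v=proj(s,[.5,-.06,.03])[0].astype(int); ims.append(cv2.resize(s["pixels"][v-37:v+38,u-50:u+50,::-1],(400,300),interpolation=cv2.INTER_CUBIC))
    for lo,hi in((.044,.056),(.012,.03)):
        k=(abs(q[:,0]-.5)<.05)&(abs(q[:,1]+.07)<.06)&(q[:,2]>lo)&(q[:,2]<hi); 
        if k.sum()>10:
            R=cv2.minAreaRect(q[k][:,:2].astype(np.float32)*1000); print(n,k.sum(),np.round(R[0],1),np.round(R[1],1),round(R[2],1),np.median(q[k,2]))
cv2.imwrite("pics/regrasp.png",np.hstack(ims))
E
python3 go.py .501 -.0607 .022 88.35
```

```text
scene 216 [501.2 -59.4] [42.  36.7] 87.1 0.05045485330020981
scene 158 [501.5 -68.9] [60.4 38.8] 86.8 0.02040710498875774
t 9.02 pos [ 0.501  -0.0607  0.1354] yaw_x 88.25 down [-0.  0. -1.] F [-0.5  0.3  0.5] open 1.001 gf 0.0 q6 -0.14
turn -0.1  then dx dy dz mm [ -0.    0.  113.4]
```

View pics/regrasp.png

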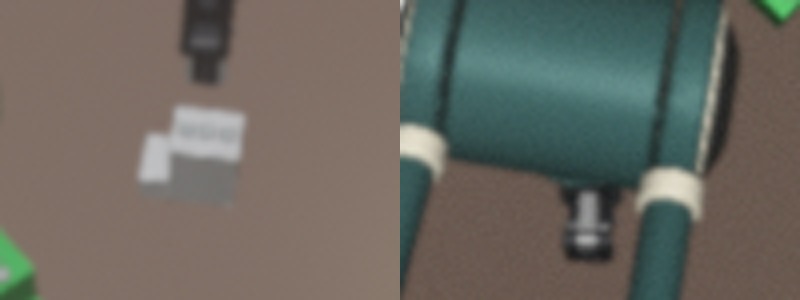

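The block stands upright on the bench at about (501,-60) mm, and the gripper is turned to its long sides. Now I'll regrasp it.

Emit:
step_arm:
  moves: [0,0,0.02,0,1,0,0,0.025,0,1,0,0,0.025,0,1,0,0,0.02,0,1,0,0,0.013,0,1,0,0,0.01,0,1,0,0,0,0,1,0,0,0,0,1]

```text
time_s: 9.68
tool_pos: [0.5008, -0.0607, 0.0223]
tool_rot: [-2.253, -2.188, 0.001]
ft_force: [-0.0, 0.1, 0.0]
opening: 0.998
gripper_force: 0.0
```

Emit:
step_arm:
  moves: [0,0,0,0,0,0,0,0,0,0,0,0,0,0,-1,0,0,0,0,-1,0,0,0,0,-1,0,0,0,0,-1,0,0,0,0,-1,0,0,0,0,-1]

```text
time_s: 10.35
tool_pos: [0.5019, -0.0608, 0.0235]
tool_rot: [2.252, 2.188, 0.002]
ft_force: [-0.4, 1.5, 5.7]
opening: 0.415
gripper_force: 42.0
```

Emit:
step_arm:
  moves: [0,0,-0.01,0,-1,0,0,-0.02,0,-1,0,0,-0.03,0,-1,0,0,-0.03,0,-1,0,0,-0.03,0,-1,0,0,-0.01,0,-1,0,0,0,0,-1,0,0,0,0,-1]

```text
time_s: 11.02
tool_pos: [0.5006, -0.0606, 0.152]
tool_rot: [-2.253, -2.189, 0.0]
ft_force: [0.0, 0.9, -1.5]
opening: 0.414
gripper_force: 41.3
```

```bash
python3 go.py .5488 .1707 .15 88.35
```

```text
t 11.02 pos [ 0.5006 -0.0606  0.152 ] yaw_x 88.34 down [-0. -0. -1.] F [ 0.   0.9 -1.5] open 0.414 gf 41.3 q6 -0.14
turn -0.01  then dx dy dz mm [232.6  41.5   2. ]
```

Emit:
step_arm:
  moves: [0,0,-0.03,0,-1,0.033,0.006,0,0,-1,0.034,0.006,0,0,-1,0.034,0.006,0,0,-1,0.034,0.006,0,0,-1,0.034,0.006,0,0,-1,0.034,0.006,0,0,-1,0.03,0.0055,0,0,-1]

```text
time_s: 11.68
tool_pos: [0.5472, 0.1726, 0.1786]
tool_rot: [-2.251, -2.187, 0.008]
ft_force: [0.1, 0.3, -1.5]
opening: 0.417
gripper_force: 41.3
```

Emit:
step_arm:
  moves: [0,0,0.025,0,-1,0,0,0.025,0,-1,0,0,0.02,0,-1,0,0,0.015,0,-1,0,0,0.005,0,-1,0,0,0,0,-1,0,0,0,0,-1,0,0,0,0,-1]

```text
time_s: 12.35
tool_pos: [0.5459, 0.1678, 0.0874]
tool_rot: [-2.252, -2.189, 0.015]
ft_force: [2.0, -6.0, -5.5]
opening: 0.414
gripper_force: 59.1
```

```bash
python3 - <<'E'
from bench import viewer,status
from h import *
ims=[]
for n in("scene","top"):
    s=viewer.snapshot(n); q=cloud(s).reshape(-1,3)
    u,v=proj(s,[.55,.15,.08])[0].astype(int); ims.append(cv2.resize(s["pixels"][v-37:v+38,u-50:u+50,::-1],(400,300),interpolation=cv2.INTER_CUBIC))
    np.savez(n+"1.npz",**s)
    for c,r,lo,hi,m in(((.549,.171),(.035,.04),.1,.125,"blk"),((.551,.227),(.08,.04),.103,.13,"lamp"),((.55,.14),(.035,.02),.072,.1,"step")):
        k=(abs(q[:,0]-c[0])<r[0])&(abs(q[:,1]-c[1])<r[1])&(q[:,2]>lo)&(q[:,2]<hi)
        if k.sum()>8:
            R=cv2.minAreaRect(q[k][:,:2].astype(np.float32)*1000); print(n,m,k.sum(),np.round(R[0],1),np.round(R[1],1),round(R[2],1),np.median(q[k,2]).round(4))
cv2.imwrite("pics/nest.png",np.hstack(ims))
E
python3 go.py .5488 .1707 .072 88.35
```

```text
scene blk 338 [550. 175.] [66.1 71.6] 0.2 0.113
scene lamp 880 [549.7 226.7] [63.7 93.7] 87.6 0.1104
scene step 160 [550.4 141.8] [49.6 24.2] 21.7 0.0835
top blk 144 [532.2 163.5] [39.8 79.9] 50.0 0.1189
top lamp 101 [512.3 233.2] [64.2 26.8] 67.0 0.111
top step 94 [546.4 144.5] [26.4 48.8] 87.5 0.0841
t 12.45 pos [0.5459 0.1678 0.0874] yaw_x 88.38 down [-0.008 -0.006 -1.   ] F [ 1.9 -6.6 -4.6] open 0.413 gf 59.1 q6 0.29
turn 0.03  then dx dy dz mm [ 3.   2.8 15.4]
```

View pics/nest.png

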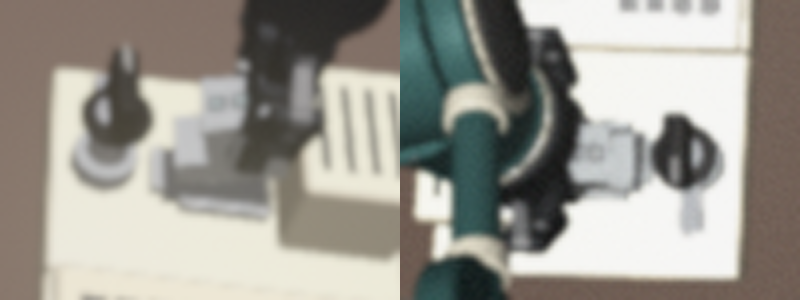

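```bash
python3 - <<'E'
from h import *
for n in("scene","top"):
    s=dict(np.load(n+"1.npz")); q=cloud(s).reshape(-1,3)*1000
    for nm,lo,hi,ylo,yhi in(("step",78,92,120,162),("tall",108,122,120,180)):
        for x in range(528,572,6):
            k=(abs(q[:,0]-x)<3)&(q[:,2]>lo)&(q[:,2]<hi)&(q[:,1]>ylo)&(q[:,1]<yhi)
            if k.sum()>2: print(n,nm,x,k.sum(),"y",q[k,1].min().round(1),q[k,1].max().round(1),"z",np.median(q[k,2]).round(1))
    for y in (136,144,152,158): 
        k=(abs(q[:,1]-y)<3)&(q[:,2]>74)&(q[:,2]<125)&(abs(q[:,0]-549)<40)
        if k.sum()>2: print(n,"y",y,"x",q[k,0].min().round(1),q[k,0].max().round(1))
E
```

```text
scene step 528 10 y 133.1 146.0 z 82.7
scene step 534 14 y 132.9 145.4 z 83.7
scene step 540 15 y 132.3 146.8 z 83.4
scene step 546 16 y 131.7 146.8 z 83.1
scene step 552 19 y 131.9 146.9 z 84.0
scene step 558 18 y 131.9 148.5 z 83.8
scene step 564 32 y 134.0 161.0 z 83.8
scene tall 528 12 y 140.7 161.4 z 119.5
scene tall 534 21 y 140.4 161.1 z 117.9
scene tall 540 18 y 139.9 158.6 z 117.7
scene tall 546 22 y 139.3 161.9 z 118.6
scene tall 552 24 y 139.6 159.4 z 118.1
scene tall 558 24 y 139.2 157.3 z 117.5
scene tall 564 31 y 141.0 157.7 z 114.5
scene tall 570 10 y 157.3 161.4 z 111.7
scene y 136 x 527.2 563.8
scene y 144 x 527.8 564.6
scene y 152 x 530.2 564.7
scene y 158 x 522.0 574.9
top step 528 12 y 132.4 160.2 z 84.1
top step 534 19 y 132.0 146.3 z 83.8
top step 540 12 y 132.9 144.5 z 83.8
top step 546 13 y 133.0 145.6 z 83.4
top step 552 17 y 132.8 145.4 z 83.8
top step 558 12 y 133.2 145.2 z 85.6
top step 564 8 y 131.6 146.2 z 84.2
top tall 528 16 y 138.9 158.3 z 118.5
top tall 534 14 y 139.7 156.3 z 118.5
top tall 540 18 y 139.6 158.7 z 119.9
top tall 546 22 y 140.0 158.8 z 118.3
top tall 552 15 y 140.6 157.6 z 118.5
top tall 558 20 y 140.9 154.5 z 119.0
top tall 564 8 y 137.7 157.0 z 117.8
top tall 570 3 y 156.0 157.3 z 116.1
top y 136 x 528.8 562.8
top y 144 x 528.6 565.0
top y 152 x 528.6 562.7
top y 158 x 522.7 576.0
```

The data show the block's top leaning about 13° towards -y: its +y bottom edge caught the lamp housing as the arm overshot. I'll back off, level the block on the bench and take it again with more grip force.

Emit:
step_arm:
  moves: [-0.003,0,-0.002,0,-1,-0.003,0,-0.005,0,-1,-0.002,0,-0.015,0,-1,0,0,-0.025,0,-1,0,0,-0.025,0,-1,0,0,-0.025,0,-1,0,0,0,0,-1,0,0,0,0,-1]

```text
time_s: 13.12
tool_pos: [0.5499, 0.1634, 0.1908]
tool_rot: [2.252, 2.188, 0.005]
ft_force: [-0.1, 0.5, -1.4]
opening: 0.412
gripper_force: 59.4
```

```bash
python3 go.py .50 -.06 .15 88.35;  python3 - <<'E'
from bench import viewer,status
from h import *
p=status.sense()["tool_pos"]*1000
for n in("scene","top"):
    s=viewer.snapshot(n);np.savez(n+"2.npz",**s); q=cloud(s).reshape(-1,3)*1000-p
    for z in range(-30,40,4):
        k=(abs(q[:,0])<10)&(abs(q[:,2]-z)<2)&(q[:,1]>-45)&(q[:,1]<25)
        if k.sum()>2: print(n,z,k.sum(),q[k,1].min().round(1),q[k,1].max().round(1))
E
```

```text
t 13.12 pos [0.5499 0.1634 0.1908] yaw_x 88.35 down [ 0.003  0.001 -1.   ] F [-0.1  0.5 -1.4] open 0.412 gf 59.4 q6 0.27
turn -0.0  then dx dy dz mm [-224.8  -43.4   40.8]
scene -6 26 -34.4 -22.6
scene -2 36 -30.8 -19.1
scene 26 10 -28.0 -22.9
scene 30 41 -28.5 -12.0
scene 34 40 -20.0 -6.2
scene 38 9 -9.9 4.7
top -10 14 -35.8 -26.5
top -6 39 -36.5 -22.4
top -2 7 -30.3 -23.3
top 26 19 -29.2 -21.9
top 30 55 -29.2 -7.9
top 34 23 -21.3 -6.3
```

Emit:
step_arm:
  moves: [-0.03,-0.006,0,0,-1,-0.034,-0.0064,0,0,-1,-0.034,-0.0064,0,0,-1,-0.034,-0.0064,0,0,-1,-0.034,-0.0064,0,0,-1,-0.034,-0.0064,0,0,-1,-0.025,-0.005,0,0,-1,0,0,0,0,-1]
  grip_force: 25

```text
time_s: 13.88
tool_pos: [0.4967, -0.0643, 0.1869]
tool_rot: [-2.255, -2.183, 0.007]
ft_force: [-0.7, -0.2, -1.7]
opening: 0.415
gripper_force: 59.3
```

Emit:
step_arm:
  moves: [0,0,0.03,0,-1,0,0,0.03,0,-1,0,0,0.03,0,-1,0,0,0.025,0,-1,0,0,0.02,0,-1,0,0,0.013,0,-1,0,0,0,0,-1,0,0,0,0,-1]

```text
time_s: 14.55
tool_pos: [0.4972, -0.0598, 0.0393]
tool_rot: [-2.25, -2.186, 0.005]
ft_force: [0.6, 0.6, -1.7]
opening: 0.413
gripper_force: 59.4
```

Emit:
step_arm:
  moves: [0,0,0.002,0,-1,0,0,0.002,0,-1,0,0,0.002,0,-1,0,0,0.002,0,-1,0,0,0.002,0,-1,0,0,0.002,0,-1,0,0,0,0,-1,0,0,0,0,-1]

```text
time_s: 15.22
tool_pos: [0.4993, -0.0606, 0.0294]
tool_rot: [-2.253, -2.189, 0.0]
ft_force: [-0.2, 0.7, -2.1]
opening: 0.411
gripper_force: 59.4
```

Emit:
step_arm:
  moves: [0,0,0.002,0,-1,0,0,0.002,0,-1,0,0,0.002,0,-1,0,0,0,0,-1,0,0,0,0,-1,0,0,0,0,-1,0,0,0,0,-1,0,0,0,0,-1]

```text
time_s: 15.88
tool_pos: [0.5001, -0.0605, 0.0256]
tool_rot: [2.254, 2.189, 0.001]
ft_force: [-6.3, 2.2, 14.8]
opening: 0.417
gripper_force: 61.5
```

```bash
python3 - <<'E'
from bench import viewer,status
from h import *
st=status.sense(); p=st["tool_pos"]*1000; print(p.round(1),st["ft_force"].round(1))
s=viewer.snapshot("scene"); u,v=proj(s,p/1000)[0].astype(int); cv2.imwrite("pics/level.png",cv2.resize(s["pixels"][v-30:v+30,u-40:u+40,::-1],(640,480),interpolation=cv2.INTER_CUBIC))
E
```

```text
[500.1 -60.5  25.6] [-6.3  2.2 14.8]
```

View pics/level.png

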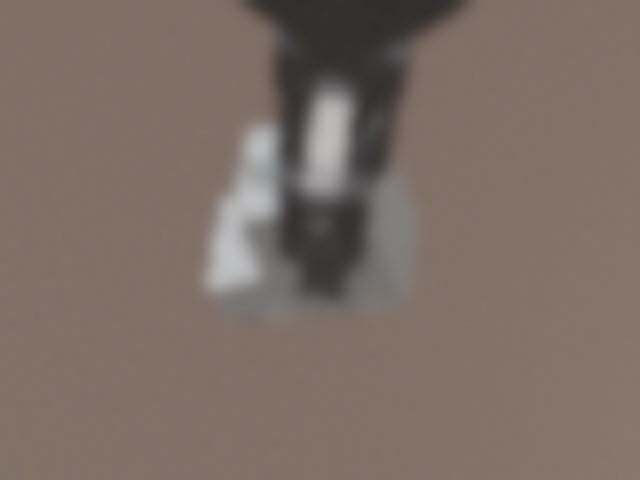

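The block is nearly level and resting on its step end (lower edge at about (230,310)). Releasing lets it settle.

Emit:
step_arm:
  moves: [0,0,-0.001,0,-1,0,0,0,0,-0.1,0,0,0,0,0,0,0,0,0,0.2,0,0,0,0,1,0,0,0,0,1,0,0,0,0,1,0,0,-0.01,0,1]

```text
time_s: 16.6
tool_pos: [0.4975, -0.0604, 0.0328]
tool_rot: [-2.251, -2.187, 0.004]
ft_force: [-0.1, -0.0, 0.6]
opening: 1.004
gripper_force: 0.0
```

Emit:
step_arm:
  moves: [0,0,-0.03,0,1,0,0,-0.03,0,1,0,0,-0.03,0,1,-0.02,0,0,0,1,0,0,0,0,1,0,0,0,0,1,0,0,0,0,1,0,0,0,0,1]

```text
time_s: 17.27
tool_pos: [0.4979, -0.0801, 0.1235]
tool_rot: [-2.252, -2.188, 0.002]
ft_force: [0.6, -0.3, -0.9]
opening: 0.999
gripper_force: 0.0
```

```bash
python3 - <<'E'
from bench import viewer,status
from h import *
s=viewer.snapshot("scene"); q=cloud(s).reshape(-1,3)
for lo,hi in((.044,.058),(.012,.03)):
    k=(abs(q[:,0]-.5)<.05)&(abs(q[:,1]+.07)<.06)&(q[:,2]>lo)&(q[:,2]<hi)
    R=cv2.minAreaRect(q[k][:,:2].astype(np.float32)*1000); print(k.sum(),np.round(R[0],1),np.round(R[1],1),round(R[2],1),np.median(q[k,2]))
for y in range(-105,-30,6):
    k=(abs(q[:,0]-.5)<.013)&(abs(q[:,1]*1000-y)<3)&(q[:,2]>.005)&(q[:,2]<.08); print(y,np.percentile(q[k,2]*1000,[10,50,90]).round(1) if k.sum() else "",end=" ")
E
python3 go.py .50 -.06 .024 88.35
```

```text
217 [501.  -50.8] [41.6 39.5] 88.1 0.05032251020662257
162 [501.  -59.9] [59.8 37.9] 87.0 0.020043032009703733
-105  -99  -93  -87 [18.8 20.6 22.2] -81 [18.6 19.9 21.7] -75 [18.8 20.5 21.2] -69 [50.  50.9 52.1] -63 [49.2 50.9 51.4] -57 [48.7 50.2 52.1] -51 [49.2 51.  52.5] -45 [49.  49.9 51.3] -39 [48.6 50.5 51.6] -33 [47.9 50.2 51.8] t 17.32 pos [ 0.4979 -0.0801  0.1234] yaw_x 88.35 down [-0.002  0.001 -1.   ] F [-0.5 -0.5 -1. ] open 1.003 gf 0.0 q6 -0.18
turn 0.0  then dx dy dz mm [20.1  1.5 99.4]
```

Emit:
step_arm:
  moves: [0.014,0.001,0.01,0,1,0.014,0.0005,0.02,0,1,0,0,0.02,0,1,0,0,0.02,0,1,0,0,0.018,0,1,0,0,0.01,0,1,0,0,0.005,0,1,0,0,0,0,1]
  grip_force: 80

```text
time_s: 17.98
tool_pos: [0.4999, -0.0523, 0.02]
tool_rot: [-2.251, -2.188, 0.003]
ft_force: [0.0, -0.5, -0.2]
opening: 1.001
gripper_force: 0.0
```

Emit:
step_arm:
  moves: [0,0,0,0,0,0,0,0,0,0,0,0,0,0,-1,0,0,0,0,-1,0,0,0,0,-1,0,0,0,0,-1,0,0,0,0,-1,0,0,0,0,-1]

```text
time_s: 18.65
tool_pos: [0.5026, -0.0529, 0.0228]
tool_rot: [2.252, 2.187, 0.003]
ft_force: [-0.7, -0.6, 5.8]
opening: 0.409
gripper_force: 81.1
```

Emit:
step_arm:
  moves: [0,0,-0.005,0,-1,0,0,-0.015,0,-1,0,0,-0.03,0,-1,0,0,-0.03,0,-1,0,0,-0.03,0,-1,0,0,-0.03,0,-1,0,0,-0.02,0,-1,0,0,0,0,-1]

```text
time_s: 19.32
tool_pos: [0.5043, -0.0532, 0.1868]
tool_rot: [2.248, 2.184, 0.009]
ft_force: [1.2, -0.7, -2.0]
opening: 0.406
gripper_force: 80.3
```

```bash
python3 go.py .5488 .164 .182 88.35
```

```text
t 19.32 pos [ 0.5043 -0.0532  0.1868] yaw_x 88.34 down [ 0.009 -0.001 -1.   ] F [ 1.2 -0.7 -2. ] open 0.406 gf 80.3 q6 -0.13
turn -0.01  then dx dy dz mm [218.4  38.3   4.8]
```

Emit:
step_arm:
  moves: [0.02,0.004,0,0,-1,0.033,0.006,0,0,-1,0.035,0.007,0,0,-1,0.035,0.007,0,0,-1,0.035,0.007,0,0,-1,0.03,0.006,0,0,-1,0.02,0.004,0,0,-1,0.01,0.001,0,0,-1]

```text
time_s: 19.98
tool_pos: [0.5486, 0.1664, 0.1794]
tool_rot: [-2.249, -2.19, 0.003]
ft_force: [-1.0, -0.4, -1.4]
opening: 0.403
gripper_force: 80.3
```

Emit:
step_arm:
  moves: [0,0,0,0,-1,0,0,0,0,-1,0,0,0.01,0,-1,0,0,0.015,0,-1,0,0,0.02,0,-1,0,0,0.02,0,-1,0,0,0.01,0,-1,0,0,0,0,-1]

```text
time_s: 20.65
tool_pos: [0.5465, 0.1619, 0.1027]
tool_rot: [-2.253, -2.185, 0.01]
ft_force: [-0.3, -0.3, -2.4]
opening: 0.405
gripper_force: 80.2
```

Emit:
step_arm:
  moves: [0,0,0.005,0,-1,0,0,0.005,0,-1,0,0,0,0,-1,0,0,0,0,-1,0,0,0,0,-1,0,0,0,0,-1,0,0,0,0,-1,0,0,0,0,-1]

```text
time_s: 21.32
tool_pos: [0.5497, 0.1642, 0.0969]
tool_rot: [2.253, 2.189, 0.001]
ft_force: [0.5, -0.5, -0.6]
opening: 0.409
gripper_force: 80.2
```

```bash
cat > chk.py <<'E'
from bench import viewer,status
from h import *
p=status.sense()["tool_pos"]*1000
for n in("scene","top"):
    s=viewer.snapshot(n); q=cloud(s).reshape(-1,3)*1000; np.savez(n+"3.npz",**s)
    for nm,lo,hi in(("step",p[2]-9,p[2]+14),("top",p[2]+22,p[2]+42)):
        k=(abs(q[:,0]-p[0])<12)&(q[:,2]>lo)&(q[:,2]<hi)&(q[:,1]>p[1]-52)&(q[:,1]<p[1]-6)
        if k.sum()<9: continue
        a=q[k]; f=np.polyfit(a[:,1],a[:,2],1); m=[a[abs(a[:,0]-x)<3,1].min() for x in np.arange(p[0]-9,p[0]+10,6)]
        print(n,nm,k.sum(),"slope deg",np.degrees(np.arctan(f[0])).round(1),"z-p",(np.median(a[:,2])-p[2]).round(1),"ymin edge",np.round(m,1),"rel p",(np.median(m)-p[1]).round(1))
    k=(abs(q[:,1]-p[1]+30)<6)&(q[:,2]>p[2]-9)&(q[:,2]<p[2]+14)&(abs(q[:,0]-p[0])<30); print("  step x",q[k,0].min().round(1),q[k,0].max().round(1))
    k=(q[:,2]>104)&(q[:,2]<114)&(q[:,1]>.185*1000)&(q[:,1]<230)
    for X in(520,580,590): 
        j=k&(abs(q[:,0]-X)<4); print("  lamp face y at",X,q[j,1].min().round(1) if j.any() else "",end="")
    print()
E
python3 chk.py;python3 go.py .5488 .17 .07 88.35
```

```text
scene step 101 slope deg -2.7 z-p -1.8 ymin edge [114.  113.7 114.2 112.2] rel p -50.3
scene top 59 slope deg 9.0 z-p 27.7 ymin edge [145.  144.3 144.6 144.3] rel p -19.7
  step x 531.3 568.5
  lamp face y at 520 204.6  lamp face y at 580 193.5  lamp face y at 590 193.3
top step 104 slope deg -5.1 z-p -1.1 ymin edge [112.6 113.2 113.2 113.9] rel p -51.0
top top 50 slope deg 2.3 z-p 27.8 ymin edge [145.1 144.1 143.8 144.1] rel p -20.1
  step x 532.9 566.1
  lamp face y at 520 199.8  lamp face y at 580   lamp face y at 590 
t 21.42 pos [0.5496 0.1641 0.0967] yaw_x 88.35 down [ 0.  0. -1.] F [-0.4  0.1 -1.2] open 0.405 gf 80.2 q6 0.28
turn 0.0  then dx dy dz mm [ 5.9 -1.  26.7]
```

Emit:
step_arm:
  moves: [0.001,-0.001,0.002,0,-1,0.001,0,0.002,0,-1,0.001,0,0.002,0,-1,0.001,0,0.002,0,-1,0.001,0,0.002,0,-1,0,0,0,0,-1,0,0,0,0,-1,0,0,0,0,-1]

```text
time_s: 22.08
tool_pos: [0.5487, 0.1691, 0.0864]
tool_rot: [-2.253, -2.189, 0.0]
ft_force: [0.1, 0.3, -1.8]
opening: 0.402
gripper_force: 80.2
```

```bash
python3 chk.py;python3 go.py .5485 .17 .07 88.35
```

```text
scene step 91 slope deg 18.1 z-p -2.4 ymin edge [132.  131.6 131.4 130.7] rel p -37.5
scene top 57 slope deg 13.3 z-p 27.6 ymin edge [149.6 149.8 149.9 149.3] rel p -19.4
  step x 527.1 566.9
  lamp face y at 520 208.2  lamp face y at 580 193.7  lamp face y at 590 193.1
top step 86 slope deg 20.4 z-p -1.2 ymin edge [130.6 131.1 131.3 130.4] rel p -38.2
top top 51 slope deg 15.0 z-p 28.5 ymin edge [148.9 149.3 148.8 149.1] rel p -20.1
  step x 531.1 565.1
  lamp face y at 520   lamp face y at 580   lamp face y at 590 
t 22.18 pos [0.5488 0.169  0.0866] yaw_x 88.34 down [ 0.  0. -1.] F [-0.3  0.1 -1.4] open 0.404 gf 80.2 q6 0.28
turn -0.01  then dx dy dz mm [ 1.  -0.3 16.6]
```

Emit:
step_arm:
  moves: [0.001,0,0.001,0,-1,0,0,0.002,0,-1,0,0,0.002,0,-1,0,0,0.002,0,-1,0,0,0.002,0,-1,0,0,0.002,0,-1,0,0,0,0,-1,0,0,0,0,-1]

```text
time_s: 22.85
tool_pos: [0.5484, 0.17, 0.0752]
tool_rot: [-2.253, -2.189, 0.001]
ft_force: [0.0, -0.7, -1.4]
opening: 0.403
gripper_force: 80.2
```

Emit:
step_arm:
  moves: [0,0,0.001,0,-1,0,0,0.001,0,-1,0,0,0.001,0,-1,0,0,0,0,-1,0,0,0,0,-1,0,0,0,0,-1,0,0,0,0,-1,0,0,0,0,-1]

```text
time_s: 23.52
tool_pos: [0.5489, 0.1701, 0.0728]
tool_rot: [2.253, 2.189, 0.001]
ft_force: [-1.3, 0.2, 2.2]
opening: 0.412
gripper_force: 80.6
```

Emit:
step_arm:
  moves: [0,0,0.001,0,-1,0,0,0,0,-1,0,0,0,0,-1,0,0,0,0,0,0,0,0,0,0.3,0,0,0,0,1,0,0,0,0,1,0,0,0,0,1]

```text
time_s: 24.18
tool_pos: [0.5485, 0.17, 0.0712]
tool_rot: [-2.253, -2.189, 0.001]
ft_force: [-0.3, 0.4, -0.3]
opening: 0.998
gripper_force: 0.0
```

Emit:
step_arm:
  moves: [0,0,-0.01,0,1,0,0,-0.03,0,1,0,0,-0.03,0,1,0,0,-0.03,0,1,-0.037,0,-0.01,0,1,-0.037,0,0,0,1,0,0,0,0,1,0,0,0,0,1]

```text
time_s: 24.85
tool_pos: [0.5468, 0.0946, 0.1826]
tool_rot: [2.256, 2.185, 0.002]
ft_force: [-0.2, 0.5, 0.3]
opening: 0.999
gripper_force: 0.0
```

Emit:
step_arm:
  moves: [-0.035,0,0,-7,1,0,0,0,-7,1,0,0,0,-7,1,0,0,0,-7,1,0,0,0,-7,1,0,0,0,-7,1,0,0,0,-7,1,0,0,0,0,1]

```text
time_s: 25.52
tool_pos: [0.5453, 0.0625, 0.1812]
tool_rot: [-1.139, -2.927, -0.0]
ft_force: [0.2, -0.4, 0.1]
opening: 0.997
gripper_force: 0.0
```

```bash
python3 - <<'E'
from bench import viewer,status
from h import *
print(status.sense()["tool_pos"])
ims=[]
for n in("scene","top"):
    s=viewer.snapshot(n); q=cloud(s).reshape(-1,3)
    u,v=proj(s,[.55,.14,.08])[0].astype(int); ims.append(cv2.resize(s["pixels"][v-37:v+38,u-50:u+50,::-1],(400,300),interpolation=cv2.INTER_CUBIC))
    for c,r,lo,hi,m in(((.549,.17),(.03,.0215),.092,.11,"top"),((.549,.141),(.03,.007),.062,.082,"step"),((.546,.096),(.03,.03),.122,.14,"knob")):
        k=(abs(q[:,0]-c[0])<r[0])&(abs(q[:,1]-c[1])<r[1])&(q[:,2]>lo)&(q[:,2]<hi)
        if k.sum()>8:
            R=cv2.minAreaRect(q[k][:,:2].astype(np.float32)*1000); print(n,m,k.sum(),np.round(R[0],1),np.round(R[1],1),round(R[2],1),np.median(q[k,2]).round(4),"slope",np.polyfit(q[k,1],q[k,2],1)[0].round(3))
cv2.imwrite("pics/in.png",np.hstack(ims))
E
```

```text
[0.54530066 0.06249604 0.18121667]
scene top 289 [549.8 171. ] [40.7 38.2] 88.4 0.1003 slope 0.022
scene step 91 [548.7 141.1] [13.8 37.4] 88.2 0.0702 slope -0.014
scene knob 130 [546.5  96.6] [46.7 13.7] 2.3 0.1316 slope 0.123
top top 153 [544.7 170.6] [41. 25.] 86.9 0.101 slope 0.008
top step 23 [536.1 143.1] [16.1 13.3] 45.6 0.0708 slope -0.0
```

View pics/in.png

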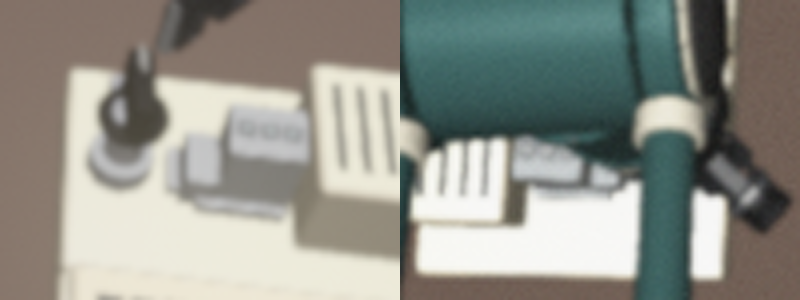

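The block is seated flat: its top reads at 100.3 mm, its step at 70.2 mm, and it lines up with the nest. Now the knob.

```bash
python3 go.py .5463 .0960 .107 182.5
```

```text
t 25.62 pos [0.5454 0.0622 0.1813] yaw_x 137.12 down [-0.001  0.    -1.   ] F [-0.1  0.6  0.3] open 0.999 gf 0.0 q6 -0.75
turn -45.38  then dx dy dz mm [-2.4 33.7 74.3]
```

Emit:
step_arm:
  moves: [0,0,0,-6.5,0,0,0,0,-6.5,0,0,0,0,-6.5,0,0,0,0,-6.5,0,0,0,0,-6.5,0,0,0,0,-6.5,0,0,0,0,-6.4,0,-0.0024,0.0337,0,0,0]
  grip_force: 80

```text
time_s: 26.28
tool_pos: [0.5465, 0.0919, 0.1814]
tool_rot: [0.071, -3.141, 0.004]
ft_force: [0.7, 0.3, 0.1]
opening: 0.499
gripper_force: 0.0
```

Emit:
step_arm:
  moves: [0,0,0,0,0,0,0,0.02,0,0,0,0,0.02,0,0,0,0,0.015,0,0,0,0,0.01,0,0,0,0,0.005,0,0,0,0,0.004,0,0,0,0,0,0,0]

```text
time_s: 26.95
tool_pos: [0.5462, 0.0952, 0.1071]
tool_rot: [0.072, -3.14, 0.0]
ft_force: [-0.2, -0.2, 0.6]
opening: 0.502
gripper_force: 0.0
```

```bash
python3 go.py .5463 .0960 .107 182.5
```

```text
t 26.95 pos [0.5462 0.0952 0.1071] yaw_x -177.37 down [-0.001 -0.    -1.   ] F [-0.2 -0.2  0.6] open 0.502 gf 0.0 q6 -1.49
turn 0.13  then dx dy dz mm [-0.1  0.8  0.1]
```

Emit:
step_arm:
  moves: [0,0.0008,0,0,0,0,0,0,0,-0.5,0,0,0,0,-1,0,0,0,0,-1,0,0,0,0,-1,0,0,0,0,-1,0,0,0,0,-1,0,0,0,0,-1]

```text
time_s: 27.62
tool_pos: [0.5471, 0.0961, 0.1087]
tool_rot: [-0.073, 3.139, 0.0]
ft_force: [-1.8, -0.5, 5.0]
opening: 0.146
gripper_force: 79.1
```

```bash
python3 go.py .5463 .0960 .107 88.35
```

```text
t 27.62 pos [0.5471 0.0961 0.1087] yaw_x -177.33 down [ 0.002  0.    -1.   ] F [-1.8 -0.5  5. ] open 0.146 gf 79.1 q6 -1.49
turn 94.32  then dx dy dz mm [-0.1 -0.8  1.7]
```

Emit:
step_arm:
  moves: [0,0,0,4,-1,0,0,0,4,-1,0,0,0,4,-1,0,0,0,4,-1,0,0,0,4,-1,0,0,0,4,-1,0,0,0,4,-1,0,0,0,4,-1]

```text
time_s: 28.28
tool_pos: [0.5471, 0.0956, 0.1087]
tool_rot: [0.8, 3.036, -0.0]
ft_force: [-0.9, -2.2, 5.9]
opening: 0.145
gripper_force: 79.4
```

Emit:
step_arm:
  moves: [0,0,0,4,-1,0,0,0,4,-1,0,0,0,4,-1,0,0,0,4,-1,0,0,0,4,-1,0,0,0,4,-1,0,0,0,4,-1,0,0,0,4,-1]

```text
time_s: 28.95
tool_pos: [0.5466, 0.0952, 0.1086]
tool_rot: [1.605, 2.699, -0.002]
ft_force: [-3.0, -2.5, 7.0]
opening: 0.147
gripper_force: 79.6
```

```bash
python3 go.py .5463 .0960 .107 88.35; python3 -c "
from bench import status;print(status.sense()['ft_torque'])"
```

```text
t 28.95 pos [0.5466 0.0952 0.1086] yaw_x 118.52 down [ 0.001 -0.002 -1.   ] F [-3.  -2.5  7. ] open 0.147 gf 79.6 q6 -0.37
turn 30.17  then dx dy dz mm [ 0.8 -0.4  1.6]
[-0.47554549  0.5525134   0.28382869]
```

Emit:
step_arm:
  moves: [0,0,0,4,-1,0,0,0,4,-1,0,0,0,4,-1,0,0,0,4,-1,0,0,0,4,-1,0,0,0,4,-1,0,0,0,4,-1,0,0,0,4,-1]

```text
time_s: 29.62
tool_pos: [0.5461, 0.0951, 0.1086]
tool_rot: [2.287, 2.152, -0.002]
ft_force: [-4.0, -2.5, 9.6]
opening: 0.145
gripper_force: 80.4
```

Emit:
step_arm:
  moves: [0,0,0,1,-1,0,0,0,0,-1,0,0,0,0,-1,0,0,0,0,-1,0,0,0,0,-1,0,0,0,0,-1,0,0,0,0,-1,0,0,0,0,-1]

```text
time_s: 30.28
tool_pos: [0.5461, 0.0951, 0.1087]
tool_rot: [2.299, 2.139, -0.003]
ft_force: [-3.9, -3.4, 8.4]
opening: 0.149
gripper_force: 81.1
```

```bash
python3 go.py .5463 .0960 .107 88.35; python3 -c "
from bench import status;print(status.sense()['ft_torque'])"
```

```text
t 30.28 pos [0.5461 0.0951 0.1087] yaw_x 85.89 down [-0.    -0.002 -1.   ] F [-3.9 -3.4  8.4] open 0.149 gf 81.1 q6 0.2
turn -2.46  then dx dy dz mm [0.9 0.1 1.7]
[-0.47114268  0.6688644   1.17310865]
```

The torque of 1.17 N m shows it is against the end stop. Next: relax, release, rise and check.

Emit:
step_arm:
  moves: [0,0,0,-2,-1,0,0,0,0,-1,0,0,0,0,0,0,0,0,0,0,0,0,0,0,0,0,0,0,0,0,0,0,-0.01,0,0,0,0,-0.02,0,0]

```text
time_s: 30.95
tool_pos: [0.5438, 0.0958, 0.1351]
tool_rot: [-2.263, -2.173, 0.008]
ft_force: [-0.1, -1.0, 0.6]
opening: 0.501
gripper_force: 0.0
```

Emit:
step_arm:
  moves: [0,0,-0.04,0,0,0,0,-0.04,0,0,-0.04,0,0,0,0,-0.04,0,0,0,0,-0.04,0,0,0,0,-0.04,0,0,0,0,-0.04,0,0,0,0,-0.04,0,0,0,0]

```text
time_s: 31.62
tool_pos: [0.5364, -0.1455, 0.2185]
tool_rot: [2.265, 2.176, 0.001]
ft_force: [0.7, 0.5, -0.1]
opening: 0.499
gripper_force: 0.0
```

Emit:
step_arm:
  moves: [-0.04,0,0,0,0,-0.04,0,0,0,0,-0.03,0,0,0,0,0,0,0,0,0,0,0,0,0,0,0,0,0,0,0,0,0,0,0,0,0,0,0,0,0]

```text
time_s: 32.28
tool_pos: [0.5323, -0.2523, 0.2176]
tool_rot: [-2.264, -2.178, -0.0]
ft_force: [0.5, -0.3, -0.1]
opening: 0.503
gripper_force: 0.0
```

```bash
python3 - <<'E'
from bench import viewer,status
from h import *
print(status.sense()["tool_pos"])
ims=[]
for n in("scene","top"):
    s=viewer.snapshot(n); q=cloud(s).reshape(-1,3)
    u,v=proj(s,[.55,.14,.08])[0].astype(int); ims.append(s["pixels"][v-37:v+38,u-50:u+50,::-1])
    for c,r,lo,hi,m in(((.549,.17),(.03,.0215),.092,.11,"top"),((.549,.141),(.03,.007),.062,.09,"step"),((.546,.096),(.03,.03),.122,.14,"knob"),((.728,-.094),(.04,.04),.11,.13,"bottle"),((.714,-.177),(.03,.03),.045,.06,"jar")):
        k=(abs(q[:,0]-c[0])<r[0])&(abs(q[:,1]-c[1])<r[1])&(q[:,2]>lo)&(q[:,2]<hi)
        if k.sum()>8:
            R=cv2.minAreaRect(q[k][:,:2].astype(np.float32)*1000); print(n,m,k.sum(),np.round(R[0],1),np.round(R[1],1),round(R[2],1),np.median(q[k,2]).round(4))
cv2.imwrite("pics/end.png",cv2.resize(np.hstack(ims),(800,300),interpolation=cv2.INTER_CUBIC))
E
```

```text
[ 0.53228889 -0.25228468  0.21762644]
scene top 286 [549.3 171. ] [41.2 38.5] 88.8 0.1003
scene step 88 [548.3 141. ] [38.  13.9] 0.3 0.0711
scene knob 159 [546.9  96.7] [45.8 16.6] 85.8 0.1311
scene bottle 152 [727.1 -93.5] [26.7 23.8] 6.5 0.12
scene jar 188 [ 713.5 -176.2] [32.2 30.9] 8.5 0.055
top top 258 [550.3 170.5] [42.1 35.8] 88.3 0.1011
top step 71 [549.5 141.1] [13.5 34.5] 89.0 0.0724
top knob 114 [546.7  95.6] [44.6 14.2] 89.5 0.1327
top bottle 93 [727.7 -93.5] [25.6 25.9] 47.9 0.1205
top jar 120 [ 713.8 -177.2] [29.8 32.6] 88.4 0.0559
```

View pics/end.png

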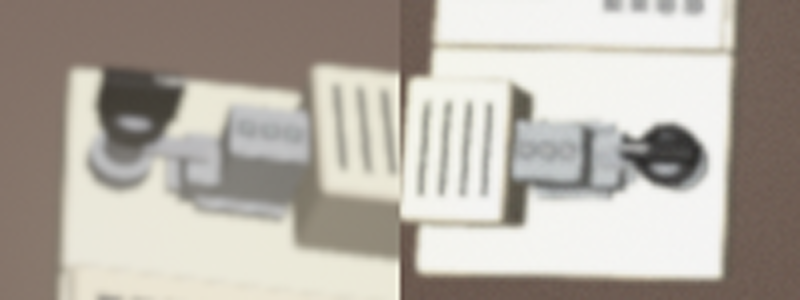

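The clamp finger lies over the step (scene (190,150), top (620,145)), and the bar points at about 88°, which is locked. The block is flat, and the bottle and jar have not moved.

```bash
python3 -c "
from bench import arm;print(arm.job_done())"
```

```text
the job is handed in; nothing more can be done
None
```

The block sits flat in the nest with its step towards the clamp, and the knob is locked past both clicks with the finger over the step, but the block was not upright throughout: on the first nest approach it caught the lamp housing and tilted roughly 13–20° in the grip, so I levelled it on the bench and took it again; the bottle and jar have not moved, and the pipette was not re-measured, but no move went near it.

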